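# Set the saw jig's stop and its thumbscrew

## Task

Get the sawing jig ready: slide the blue stop with the black grip along its rail until its white index line is level with the red marker tab, and leave it there. Then turn the brass thumbscrew clockwise until it seats, back it off a quarter turn, and finish while still holding the thumbscrew between the fingers, so that it stays put. Leave the other things on the bench where they lie.

Things in the scene. Friction and masses are not known exactly. Their poses are not given: they have to be found in the camera images.
- stop (a joint): position of the sliding stop on its rail, m: 0 to 0.16, growing along the jig's +y, away from the thumbscrew. The stop stays where it is left; moving it takes about 3 to 5 N
- stop_grip (a point): centre of the stop's upright black grip, where to pinch it: the grip is 22 mm (along jig x) by 20 mm (along jig y), stands from 38.5 to 74.5 mm above the bench on a blue carriage 44 x 36 mm; this point is 64 mm above the bench. Axes as the jig's
- stop_index (a point): point on the white index line (4 mm wide, in line with the middle of the black grip, on the top and -x face of the carriage), here on the -x face, 16 mm above the bench. Axes as the jig's; it moves with the stop
- marker: small red tab 22 x 7 x 12 mm fixed on the white scale beside the rail; origin under its centre, axes as the jig's. The stop is set when the index line and the tab's centre are at the same place along the rail (same y in the jig's frame); their points lie about 14 mm apart in x and do not touch
- screw (a joint): turn of the thumbscrew, rad: 0 to 3.0, growing clockwise seen from above (tightening). At 3.0 it seats: a hard stop. Before that it turns evenly with about 0.05 N m of friction and stays where it is left (it does not rise or sink as it turns). It may need turning more than one grasp allows
- screw_grip (a point): point on the vertical axis of the brass thumbscrew, at the height to grip its upright flat wing, 60 mm above the bench. The wing is 34 mm long (this point's x axis, which turns with it), 9 mm thick (its y) and 30 mm high (from 42.5 to 72.5 mm above the bench), with a black dash on the +x end of its top edge. Under it a round brass collar 24 mm across and a blue block 44 x 44 mm, top 34 mm above the bench
- jig: the sawing jig, fixed to the bench: plywood bed 130 x 350 x 12 mm (x from -45 to 85 mm, y from -175 to 175 mm), aluminium rail 30 mm wide along y, top 24 mm above the bench. Origin on the bench under the rail's centre line. The thumbscrew's axis is at (0, -130 mm); the stop's centre is at y = -30 mm + stop
- strip: loose brass strip 20 x 140 x 5 mm lying flat beside the jig, on the side away from the bed; origin under its centre, long side along its y
- needle_file: loose needle file with a green handle, 180 mm long, 12 mm high, lying beside the jig's bed; origin near the handle's front end, underside, long side along its y
- pliers: loose pliers with red handles, 165 mm long, 14 mm high; origin near the pivot, underside
- goggles: loose safety glasses with blue frame, 150 mm wide, 45 mm high; origin under the lenses' middle
- brush_pot: loose white and green pot full of brushes, 88 mm across, 190 mm high; origin under its centre
- g_clamp: loose dark steel G-clamp lying flat, about 130 x 90 mm, 14 mm high; origin under the middle of its frame
- jar: loose clear jar with a yellow lid, 60 mm across, 75 mm high; origin under its centre

How it is judged:
On the way, in this order (a step that is already met when the one before it is completed fails the run):
1. the stop's index line is level with the red marker (within 5 mm along the rail) (y of stop_index in the frame of marker between -0.005 and 0.005 m), for 0.2 s.
2. the thumbscrew is seated, fully clockwise, with the stop still at the marker (all of step 1 and value of joint screw above 2.94 rad), for 0.2 s.
At the end, for the whole second after the job is handed in: The thumbscrew, having been seated, stands a quarter turn (90 degrees, give or take 17) back from its seat and the fingers still hold its wing (more than 1.5 N), while the stop's index line is within 5 mm of the red marker along the rail (all of step 1 and value of joint screw between 1.13 and 1.73 rad and contact force between the fingers and screw above 1.5 N); the arm keeps its last pose, push and grip.
It fails at once if one of the loose things on the bench (strip, file, pliers, glasses, pot, clamp, jar) is moved more than 25 mm (distance of any of strip, needle_file, pliers, goggles, brush_pot, g_clamp, jar from where it was at the start of the episode above 0.025 m).
It also fails if it takes over 69 s, if anything falls off the work surface, if the arm or the gripper's body presses on something with over 40 N, if the wrist force passes 120 N, or if a joint passes its speed limit or range.

## Robot

A 6-joint arm with a two-finger parallel gripper is mounted at the origin on the work surface. World frame = base frame: x ahead of the robot, y to its left, z up, the work surface at z = 0. Lengths are in m, angles in rad, forces in N, time in s.
With the tool pointing down it reaches from about 0.375 to 0.9 m from the base axis. Payload 3.1 kg.
Tool frame: the origin (TCP) lies at the very end of the fingers, on their centre line; the grasp point (between the pads) lies 19 mm behind it; z points along the fingers, x is the direction in which the jaws open and shut, and the axes are right-handed (so a half turn about z gives the same grasp; the last joint's range is limited). The gripper opens to 87 mm and grips with 3 to 60 N. Pads are 19 mm wide; open, the fingers measure 117 mm over their backs; the gripper's body (75 mm by 190 mm) begins 51 mm behind the grasp point.
Start: joints at [-1.474, 0.527, 1.433, -0, 1.181, -0.178], TCP at [0.17, -0.601, 0.223] pointing down, gripper open.
Joint ranges: [-3.08, 3.08], [-0.75, 2.2], [0.22, 2.44], [-1.43, 4.57], [0, 2.65], [-2.85, 2.85]. Speed limits (rad/s): [2.79, 2.79, 3.14, 3.14, 3.14, 3.14].

## Interface

Orientations are given as a 3x3 rotation matrix whose columns are the frame's x, y, z axes.
In Python, from rig import telemetry, vision, hand_in gives the robot as it stands. The module is installed in compiled form; this text tells all that it offers.
- The arm moves only by the tool apply_moves, never from a script. Its argument "rows" is a list that holds one entry, the list of rows, each a list of 7 numbers: the opening, from 0 (shut) to 1 (fully open), then the shift along the world's x, y, z in m, then the turn, a rotation vector about the world's x, y, z in rad. A call has 1 to 5 rows; each row shifts and turns the commanded pose from where the row before left it; what a row does not reach is not made up. A row lasts 1/10 s, in which the tool goes at most 50 mm and 8.59 degrees, less where a joint would pass 70% of its speed; a pose out of reach is approached as far as the arm can. A call is refused whole if a number of a shift passes 0.05 or a number of a turn 0.15, either way. A call with a gripper value outside its range is refused whole. The fingers move at their own pace and stop on an object; "force" is the grip in N (left out, the last holds). Time passes only in rows, so rows that do not move let the fingers close. It gives the time, the measured TCP pose, the force and the opening at its end, in the units of the state.
- telemetry.get_state(): the state, without advancing time (a new reading comes with each control period).
- vision.grab_frame(name): name is "side" or "top" or "wrist"; returns a dict with "image" (480x640x3 uint8, red, green, blue), "fovy" (degrees; the focal length in pixels is half the picture's height over the tangent of half this angle, whatever the lens; pixels are square), "cx", "cy" (the principal point, pixels), "T" (4x4, takes a point from camera to world coordinates). Camera axes: x right, y up, looking along -z (the intrinsics and any distortion apply to the point x, -y, -z); pixel columns grow to the right and rows downward; lengths in m; the calibration is good to about 2 mm. A picture is of the moment at which its call begins. There is no depth.
- hand_in(): hands the job in, once; it reports no verdict.
Trained networks look in a picture, given as the dict that the camera call returned (one of the last four; its "shot" number tells which), for a name from the list of things; names that differ only in an ending like _2 or _b are one class to them, and where a whole thing is asked for, a point or a joint stands for the part that bears it (a point fixed in the world has none). Each returns a list of dicts, best first, with "score" (0 to 1); they miss things now and then, are a little off and sometimes report something else, mostly with a low value. They report only what shows in the picture. A call takes as long as a camera call.
- vision.search_frame(picture, name): "rect" ([left, top, width, height] in pixels, round what is visible of it).
The state is a dict: "time": time; "q": joint angles; "joint_vel": joint speeds; "tau": joint torques, N m; "position": TCP position; "tool_rot": TCP orientation; "contact_force": force on the tool from outside, world axes, zero at the start; "ft_torque": the same for the moment, N m; "width": finger opening in m.
Only numpy, scipy, OpenCV 4.12 (cv2) and the standard library are available. Lean on these libraries where they do the work, as an engineer would, in place of code of your own. Each camera call takes 0.05 s, during which the arm holds its last target.

## Working session

There is one attempt and no reset: what is moved stays moved. The work goes in short steps, Python scripts to look and compute and a tool call to move; the robot and the scene stay as the last step left them, time stands still between calls to the robot, and variables do not carry over. Pictures are saved under pics/ and viewed, and the job is handed in when it is done.

Besides the shell and the picture viewer there is one more tool, called after ">>>" by a JSON object that holds its "op" and its "data", one argument or row to a line. apply_moves: Moves the arm, as the interface text tells. Its arguments: {"type":"object","properties":{"rows":{"type":"array"},"force":{"type":"number"}},"required":["rows"]}

```bash
mkdir -p pics; cat > h.py <<'E'
import numpy as np, cv2
from rig import telemetry, vision
def grab(n,save=None):
    f=vision.grab_frame(n)
    if save: cv2.imwrite(f'pics/{save}.png',cv2.cvtColor(f['image'],cv2.COLOR_RGB2BGR))
    return f
def foc(f): return 240/np.tan(np.radians(f['fovy'])/2)
def ray(f,u,v):
    k=foc(f); d=np.array([(u-f['cx'])/k,-(v-f['cy'])/k,-1.]); T=np.array(f['T'])
    return T[:3,3],T[:3,:3]@d
def onz(f,u,v,z):
    o,d=ray(f,u,v); return o+d*(z-o[2])/d[2]
def proj(f,p):
    T=np.array(f['T']); c=T[:3,:3].T@(np.array(p)-T[:3,3]); k=foc(f)
    return f['cx']+k*c[0]/-c[2], f['cy']-k*c[1]/-c[2]
E
python3 - <<'E'
from h import *
for n in ['top','side','wrist']:
    f=grab(n,n+'0'); print(n,[k for k in f],f['fovy'],f['cx'],f['cy'],np.round(f['T'],3).tolist(),{k:f[k] for k in f if k not in('image','T')})
    for t in ['stop_grip','stop_index','marker','screw_grip','jig']:
        print(t,[(np.round(r['rect']).tolist(),round(r['score'],2)) for r in vision.search_frame(f,t)[:2]])
print(telemetry.get_state())
E
```

```text
top ['image', 'fovy', 'cx', 'cy', 'T', 'shot'] 46.81894908336478 319.59591974721053 247.760850130054 [[0.02, 0.985, -0.17, 0.229], [-1.0, 0.017, -0.017, 0.027], [-0.013, 0.17, 0.985, 1.588], [0.0, 0.0, 0.0, 1.0]] {'fovy': 46.81894908336478, 'cx': 319.59591974721053, 'cy': 247.760850130054, 'shot': 1}
stop_grip [([352.0, 207.0, 7.0, 32.0], 0.5)]
stop_index [([346.0, 208.0, 15.0, 28.0], 0.63)]
marker []
screw_grip [([388.0, 215.0, 14.0, 8.0], 0.63)]
jig [([284.0, 188.0, 127.0, 69.0], 0.91)]
side ['image', 'fovy', 'cx', 'cy', 'T', 'shot'] 45.82564374897718 320.03734700592236 239.8178145342454 [[0.833, -0.353, 0.427, 1.098], [0.553, 0.5, -0.666, -0.888], [0.021, 0.791, 0.612, 0.942], [0.0, 0.0, 0.0, 1.0]] {'fovy': 45.82564374897718, 'cx': 320.03734700592236, 'cy': 239.8178145342454, 'shot': 2}
stop_grip [([311.0, 269.0, 36.0, 30.0], 0.93)]
stop_index [([308.0, 271.0, 38.0, 25.0], 0.68)]
marker [([320.0, 249.0, 8.0, 8.0], 0.61)]
screw_grip [([299.0, 301.0, 5.0, 16.0], 0.57)]
jig [([272.0, 244.0, 107.0, 106.0], 0.87)]
wrist ['image', 'fovy', 'cx', 'cy', 'T', 'shot'] 68.0830396051376 320.70
[... 371 characters left out ...]
2.59903628e-05,
        1.18143621e+00, -1.78493171e-01]), 'joint_vel': array([ 0.00016265, -0.00015969, -0.00134569,  0.00045501,  0.00022057,
       -0.00015349]), 'tau': array([ 3.60501044e-04, -4.39995861e+01, -1.76985776e+01,  6.33752835e-02,
        5.03735582e-02, -1.17378355e-05]), 'position': array([ 0.17019095, -0.60135277,  0.22257857]), 'tool_rot': array([[ 2.72278980e-01, -9.62218352e-01, -2.29991082e-05],
       [-9.62218352e-01, -2.72278979e-01, -1.18905101e-05],
       [ 5.17909329e-06,  2.53676999e-05, -1.00000000e+00]]), 'contact_force': array([ 1.17972596,  0.07350644, -0.70250361]), 'ft_torque': array([-0.00024286, -0.00725621,  0.00582456]), 'width': 0.08714108098696206}
```

View images.

```bash
python3 - <<'E'
import cv2
a=cv2.imread('pics/top0.png')[160:290,250:450]; cv2.imwrite('pics/top0c.png',cv2.resize(a,None,fx=4,fy=4,interpolation=cv2.INTER_CUBIC))
a=cv2.imread('pics/side0.png')[225:365,245:405]; cv2.imwrite('pics/side0c.png',cv2.resize(a,None,fx=4,fy=4,interpolation=cv2.INTER_CUBIC))
E
```

```text
(no output)
```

View pics/top0.png

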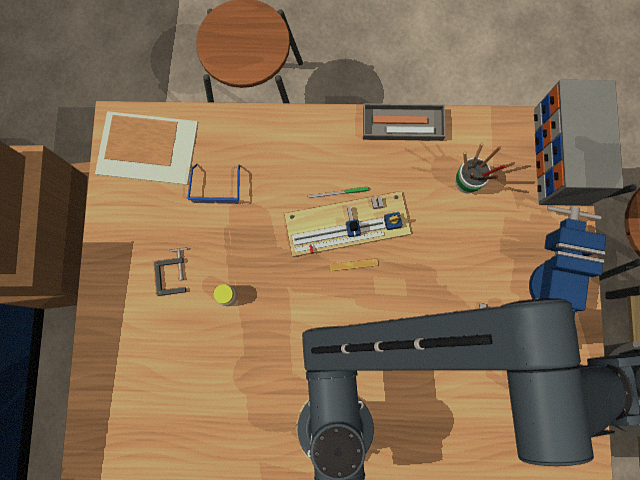

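View pics/side0.png

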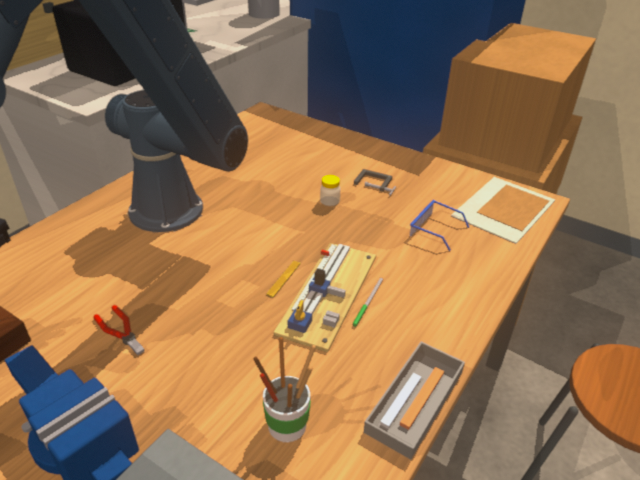

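```bash
true
```

```text
(no output)
```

View pics/wrist0.png

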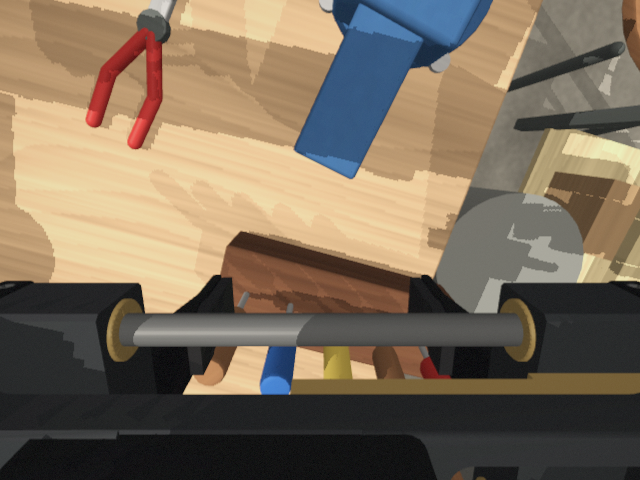

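View pics/top0c.png

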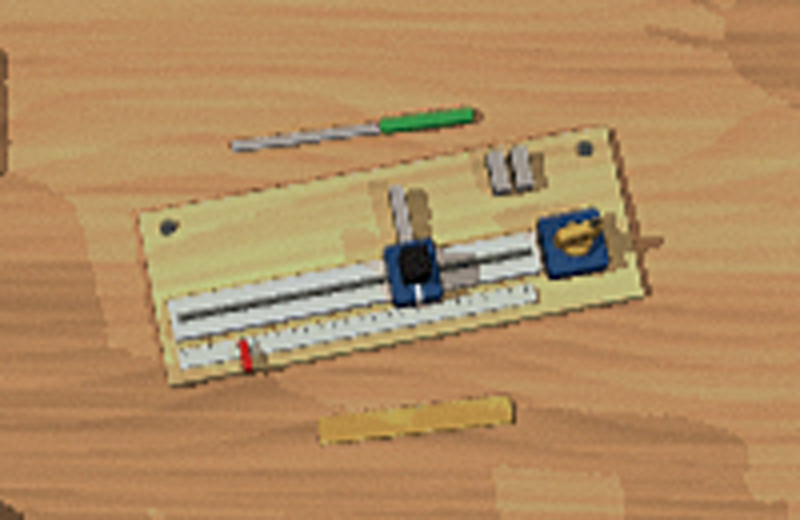

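View pics/side0c.png

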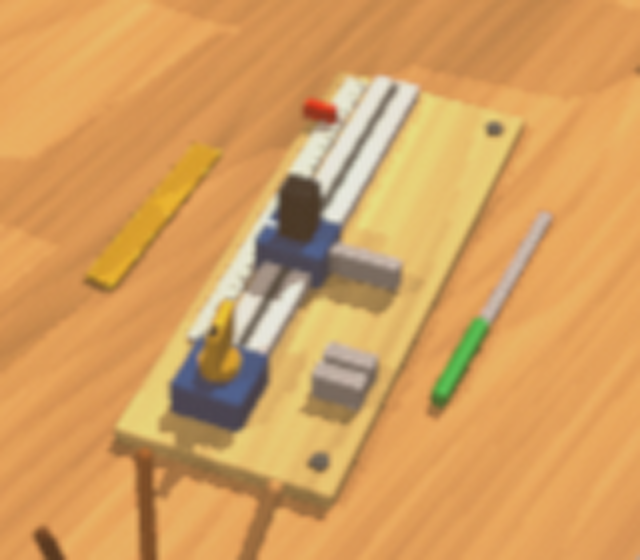

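```bash
cat > jig.py <<'E'
from h import *
E
python3 - <<'E'
from h import *
f=grab('top'); g=grab('side')
c=[(137,212,85,175),(612,127,85,-175),(650,293,-45,-175),(170,385,-45,175)]
W=[];J=[]
for u,v,x,y in c:
    W.append(onz(f,250+u/4,160+v/4,.012)[:2]);J.append((x/1e3,y/1e3))
sc=[(493,128,85-8,165),]
W=np.array(W);J=np.array(J)
Jc=J-J.mean(0);Wc=W-W.mean(0)
U,S,Vt=np.linalg.svd(Wc.T@Jc);R=U@Vt;t=W.mean(0)-R@J.mean(0)
print(W, 'ang',np.degrees(np.arctan2(R[1,0],R[0,0])),t, 'res',W-(J@R.T+t))
def tow(x,y): return R@[x,y]+t
print('screw',tow(0,-.13))
def toj(p): return R.T@(p[:2]-t)
print('grip top',toj(onz(f,250+415/4,160+263/4,.0745)),'marker',toj(onz(f,250+247/4,160+355/4,.02)),'idx',toj(onz(f,250+418/4,160+293/4,.0385)))
for n,p in dict(screw=(0,-.13,.0725),marker=(-.033,.127,.02)).items(): print(n,proj(g,[*tow(*p[:2]),p[2]]))
# side-based: 4 corners
for u,v,x,y in [(118,430,-45,-175),(332,497,85,-175),(522,122,85,175),(348,76,-45,175)]:
    p=onz(g,245+u/4,225+v/4,.012); print('side',p,tow(x/1e3,y/1e3))
E
```

```text
[[ 0.60108918  0.15887421]
 [ 0.6706915  -0.18731767]
 [ 0.54721242 -0.21401065]
 [ 0.47381515  0.13119779]] ang 11.750698181361726 [ 0.5536212  -0.03188716] res [[-0.00011128  0.00211828]
 [-0.00178775 -0.00140856]
 [ 0.00200876 -0.00162656]
 [-0.00010972  0.00091684]]
screw [ 0.58009618 -0.15916274]
grip top [-0.00242343 -0.00910624] marker [-0.03510522  0.11751259] idx [-0.01699567 -0.01012511]
screw (np.float64(298.77007640401627), np.float64(303.960583716899))
marker (np.float64(326.8143789920621), np.float64(250.99017852270165))
side [ 0.55201798 -0.21217735  0.012     ] [ 0.54520366 -0.21238409]
side [ 0.67535176 -0.18554777  0.012     ] [ 0.67247925 -0.18590912]
side [0.60367951 0.15123535 0.012     ] [0.60120046 0.15675593]
side [0.48536377 0.12685813 0.012     ] [0.47392487 0.13028095]
```

>>> {"op": "apply_moves", "data": {
  "rows": [
    [[1, 0.027, 0.034, 0.004, 0, 0, -0.01], [1, 0.027, 0.034, 0.004, 0, 0, -0.01], [1, 0.027, 0.034, 0.004, 0, 0, -0.01], [1, 0.027, 0.034, 0.004, 0, 0, -0.01], [1, 0.027, 0.034, 0.004, 0, 0, -0.01]]
  ]
}}

```text
time: 1.5
position: [0.3061, -0.43, 0.2428]
tool_rot: [[0.223, -0.975, 0.0], [-0.975, -0.223, -0.0], [0.0, -0.0, -1.0]]
contact_force: [-0.2, -0.6, 0.2]
width: 0.0871
```

>>> {"op": "apply_moves", "data": {
  "rows": [
    [[1, 0.027, 0.034, 0.004, 0, 0, -0.01], [1, 0.027, 0.034, 0.004, 0, 0, -0.01], [1, 0.014, 0.038, 0, 0, 0, 0], [1, 0.014, 0.038, 0, 0, 0, 0], [1, 0.014, 0.038, 0, 0, 0, 0]]
  ]
}}

```text
time: 2.0
position: [0.4017, -0.2478, 0.2508]
tool_rot: [[0.204, -0.979, 0.001], [-0.979, -0.204, -0.0], [0.0, -0.0, -1.0]]
contact_force: [0.8, -1.3, 0.6]
width: 0.0869
```

>>> {"op": "apply_moves", "data": {
  "rows": [
    [[1, 0.014, 0.038, 0, 0, 0, 0], [1, 0.014, 0.038, 0, 0, 0, 0], [1, 0.014, 0.038, 0, 0, 0, 0], [1, 0.014, 0.038, 0, 0, 0, 0], [1, 0.014, 0.038, 0, 0, 0, 0]]
  ]
}}

```text
time: 2.5
position: [0.4717, -0.0578, 0.2508]
tool_rot: [[0.204, -0.979, 0.001], [-0.979, -0.204, -0.0], [0.0, -0.001, -1.0]]
contact_force: [0.5, -0.2, 1.3]
width: 0.0867
```

>>> {"op": "apply_moves", "data": {
  "rows": [
    [[1, 0, 0, 0, 0, 0, 0], [1, 0, 0, 0, 0, 0, 0]]
  ]
}}

```text
time: 2.7
position: [0.4713, -0.0587, 0.2506]
tool_rot: [[0.207, -0.978, 0.0], [-0.978, -0.207, -0.001], [0.001, 0.0, -1.0]]
contact_force: [0.6, -0.4, -0.6]
width: 0.0873
```

```bash
python3 - <<'E'
from h import *
f=grab('wrist','w1'); np.save('w1T.npy',f['T'])
for t in ['stop_grip','marker','screw_grip']:
        print(t,[(np.round(r['rect']).tolist(),round(r['score'],2)) for r in vision.search_frame(f,t)[:2]])
g=grab('top','t1')
print(telemetry.get_state()['time'],np.round(f['T'],3).tolist())
E
```

```text
stop_grip [([301.0, 59.0, 39.0, 87.0], 0.66)]
marker [([194.0, 150.0, 16.0, 21.0], 0.61)]
screw_grip [([425.0, 111.0, 45.0, 28.0], 0.76)]
2.95 [[0.208, 0.942, 0.263, 0.544], [-0.978, 0.2, 0.056, -0.043], [0.0, -0.269, 0.963, 0.413], [0.0, 0.0, 0.0, 1.0]]
```

View pics/w1.png

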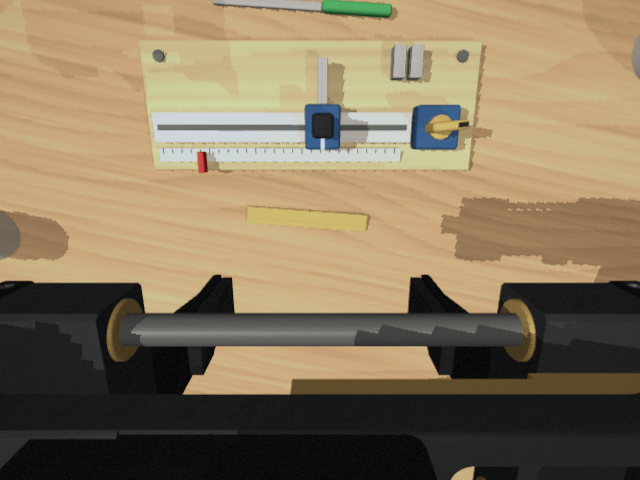

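```bash
python3 - <<'E'
import cv2
a=cv2.imread('pics/w1.png')
cv2.imwrite('pics/w1a.png',cv2.resize(a[90:180,140:340],None,fx=4,fy=4,interpolation=cv2.INTER_CUBIC))
cv2.imwrite('pics/w1b.png',cv2.resize(a[30:180,300:500],None,fx=4,fy=4,interpolation=cv2.INTER_CUBIC))
E
```

```text
(no output)
```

View pics/w1a.png

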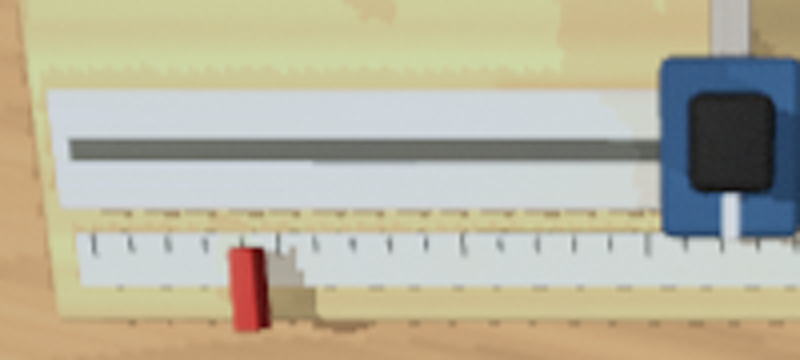

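View pics/w1b.png

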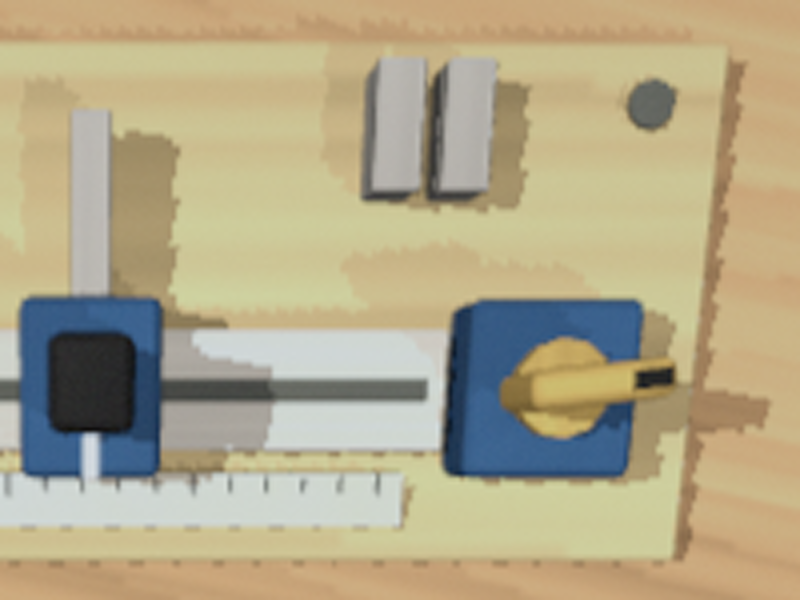

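```bash
cat > m.py <<'E'
from h import *
T=np.load('w1T.npy')
f=dict(fovy=68.0830396051376,cx=320.7090682330289,cy=239.96490462927773,T=T)
A=lambda u,v:(140+u/4,90+v/4)
B=lambda u,v:(300+u/4,30+v/4)
c=[((140,41),85,175),(B(728,45),85,-175),(B(672,560),-45,-175),(A(58,320),-45,175)]
W=np.array([onz(f,*p,.012)[:2] for p,_,_ in c]);J=np.array([(x,y) for _,x,y in c])/1e3
Jc=J-J.mean(0);Wc=W-W.mean(0)
U,S,Vt=np.linalg.svd(Wc.T@Jc);R=U@Vt;t=W.mean(0)-R@J.mean(0)
tow=lambda x,y:R@[x,y]+t
toj=lambda p:R.T@(p[:2]-t)
E
python3 - <<'E'
from m import *
print('ang',np.degrees(np.arctan2(R[1,0],R[0,0])),t,'res mm',(W-(J@R.T+t))*1e3)
print('screw',tow(0,-.13))
gt=onz(f,*A(731,142),.0745);print('grip',gt,toj(gt))
i=onz(f,*A(731,212),.0385);print('idx',toj(i)); i=onz(f,*A(731,236),.0385);print('idx edge',toj(i))
for z in(.024,.026): print('marker',z,toj(onz(f,*A(246,289),z)))
a=onz(f,*B(503,393),.0725);b=onz(f,*B(675,371),.0725)
print('wing',toj(a),toj(b),'center w',(a+b)/2,toj((a+b)/2),'len',np.linalg.norm(b-a),'world ang',np.degrees(np.arctan2(*(b-a)[1::-1])))
b2=onz(f,*B(565,388),.0345);print(toj(b2))
E
```

```text
ang 11.938205747080575 [ 0.55467536 -0.03084607] res mm [[-0.35426633 -2.05213629]
 [-0.92871814  1.20445476]
 [ 0.61326649  1.30016527]
 [ 0.66971798 -0.45248373]]
screw [ 0.58156672 -0.15803433]
grip [ 0.55747879 -0.04251586  0.0745    ] [ 0.00032882 -0.0119973 ]
idx [-0.01519218 -0.0122453 ]
idx edge [-0.0211054  -0.01225978]
marker 0.024 [-0.03528558  0.11753033]
marker 0.026 [-0.03517182  0.11687444]
wing [-0.00190195 -0.10626059] [ 0.00291811 -0.14507078] center w [ 0.58116723 -0.15368866  0.0725    ] [ 0.00050808 -0.12566569] len 0.039108359821214994 world ang -70.98214753861535
[ 0.00058067 -0.13265082]
```

>>> {"op": "apply_moves", "data": {
  "rows": [
    [[1, 0.043, 0.008, -0.02, 0, 0, 0], [1, 0.043, 0.008, -0.03, 0, 0, 0], [1, 0, 0, -0.04, 0, 0, 0], [1, 0, 0, -0.04, 0, 0, 0], [1, 0, 0, 0, 0, 0, 0]]
  ]
}}

```text
time: 3.45
position: [0.5504, -0.0437, 0.1172]
tool_rot: [[0.203, -0.979, -0.012], [-0.979, -0.203, 0.003], [-0.006, 0.011, -1.0]]
contact_force: [-1.1, -0.2, 0.2]
width: 0.0871
```

```bash
python3 - <<'E'
from h import *
f=grab('wrist','w2');grab('side','s2'); print(telemetry.get_state()['position'], proj(f,[.5573,-.0426,.0745]))
import cv2
a=cv2.imread('pics/s2.png')[205:345,245:405]; cv2.imwrite('pics/s2c.png',cv2.resize(a,None,fx=4,fy=4,interpolation=cv2.INTER_CUBIC))
E
```

```text
[ 0.55445852 -0.0446335   0.12216276] (np.float64(321.3110858456113), np.float64(255.1671885784942))
```

View pics/w2.png

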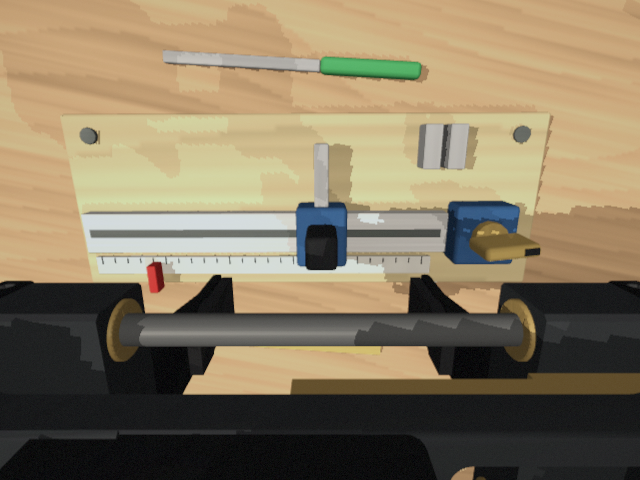

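View pics/s2c.png

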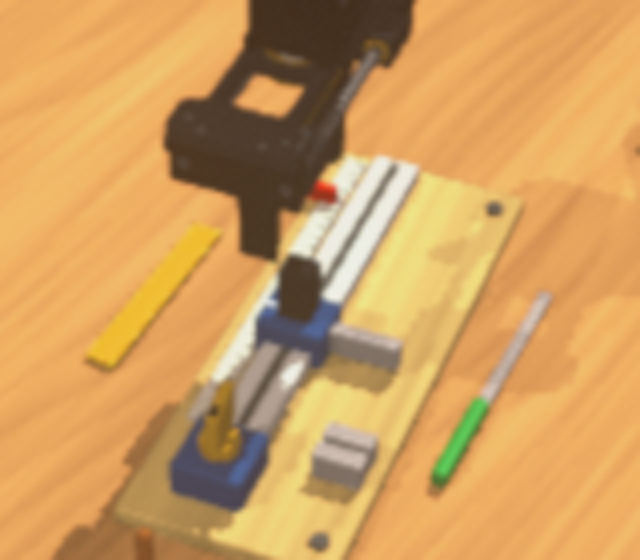

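>>> {"op": "apply_moves", "data": {
  "rows": [
    [[1, 0, 0, -0.02, 0, 0, 0], [1, 0, 0, 0, 0, 0, 0], [1, 0, 0, 0, 0, 0, 0]]
  ]
}}

```text
time: 3.85
position: [0.5558, -0.0444, 0.1044]
tool_rot: [[0.204, -0.979, 0.003], [-0.979, -0.204, -0.001], [0.002, -0.003, -1.0]]
contact_force: [-0.7, 0.1, -0.7]
width: 0.0872
```

>>> {"op": "apply_moves", "data": {
  "rows": [
    [[1, 0.0015, 0.0018, -0.02, 0, 0, 0], [1, 0, 0, -0.02, 0, 0, 0], [1, 0, 0, -0.017, 0, 0, 0], [1, 0, 0, 0, 0, 0, 0], [1, 0, 0, 0, 0, 0, 0]]
  ]
}}

```text
time: 4.35
position: [0.5572, -0.0423, 0.0467]
tool_rot: [[0.204, -0.979, 0.002], [-0.979, -0.204, -0.001], [0.001, -0.002, -1.0]]
contact_force: [0.6, -0.1, 0.1]
width: 0.0868
```

Close on the grip.

>>> {"op": "apply_moves", "data": {
  "rows": [
    [[0, 0, 0, 0, 0, 0, 0], [0, 0, 0, 0, 0, 0, 0], [0, 0, 0, 0, 0, 0, 0], [0, 0, 0, 0, 0, 0, 0], [0, 0, 0, 0, 0, 0, 0]]
  ],
  "force": 20
}}

```text
time: 4.85
position: [0.5563, -0.042, 0.0455]
tool_rot: [[0.204, -0.979, 0.0], [-0.979, -0.204, -0.0], [0.0, -0.0, -1.0]]
contact_force: [-0.8, -0.4, -0.0]
width: 0.0551
```

>>> {"op": "apply_moves", "data": {
  "rows": [
    [[0, 0, 0, 0, 0, 0, 0], [0, 0, 0, 0, 0, 0, 0], [0, 0, 0, 0, 0, 0, 0]]
  ]
}}

```text
time: 5.15
position: [0.5562, -0.042, 0.0452]
tool_rot: [[0.204, -0.979, -0.0], [-0.979, -0.204, 0.0], [-0.0, 0.0, -1.0]]
contact_force: [0.0, -0.9, -0.5]
width: 0.031
```

>>> {"op": "apply_moves", "data": {
  "rows": [
    [[0, 0, 0, 0, 0, 0, 0], [0, 0, 0, 0, 0, 0, 0], [0, 0, 0, 0, 0, 0, 0]]
  ]
}}

```text
time: 5.45
position: [0.5563, -0.0421, 0.0452]
tool_rot: [[0.205, -0.979, 0.0], [-0.979, -0.205, -0.0], [0.0, 0.0, -1.0]]
contact_force: [0.2, -0.5, -0.3]
width: 0.0202
```

>>> {"op": "apply_moves", "data": {
  "rows": [
    [[0, -0.0042, 0.0196, 0, 0, 0, 0], [0, -0.0042, 0.0196, 0, 0, 0, 0], [0, -0.0042, 0.0196, 0, 0, 0, 0], [0, -0.0042, 0.0196, 0, 0, 0, 0], [0, -0.0042, 0.0196, 0, 0, 0, 0]]
  ]
}}

```text
time: 5.95
position: [0.5356, 0.0557, 0.0452]
tool_rot: [[0.205, -0.979, 0.001], [-0.979, -0.205, -0.001], [0.001, -0.001, -1.0]]
contact_force: [0.5, -3.9, -2.1]
width: 0.0196
```

>>> {"op": "apply_moves", "data": {
  "rows": [
    [[0, -0.0042, 0.0196, 0, 0, 0, 0], [0, 0, 0, 0, 0, 0, 0], [0, 0, 0, 0, 0, 0, 0], [0, 0, 0, 0, 0, 0, 0]]
  ]
}}

```text
time: 6.35
position: [0.5314, 0.0754, 0.0452]
tool_rot: [[0.204, -0.979, 0.0], [-0.979, -0.204, 0.001], [-0.0, -0.0, -1.0]]
contact_force: [1.2, 3.3, -1.9]
width: 0.0198
```

```bash
python3 - <<'E'
from m import *
s=telemetry.get_state(); print(s['position'],toj(s['position']),s['contact_force'],s['time'])
f=grab('wrist','w3');grab('side','s3');print(s['width']); np.save('w3T.npy',f['T'])
a=cv2.imread('pics/s3.png')[215:305,275:395]; cv2.imwrite('pics/s3c.png',cv2.resize(a,None,fx=6,fy=6,interpolation=cv2.INTER_CUBIC))
E
```

```text
[0.53142478 0.07544938 0.04519877] [-0.00075978  0.10880595] [ 1.17589254  3.31756756 -1.89074431] 6.35
0.01981908962950975
```

View pics/w3.png

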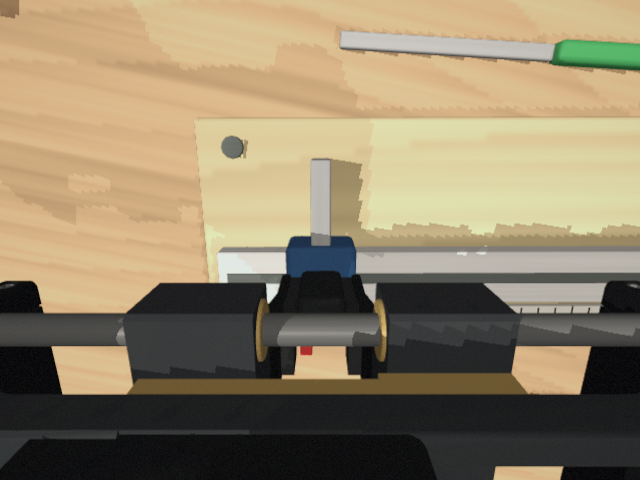

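View pics/s3c.png

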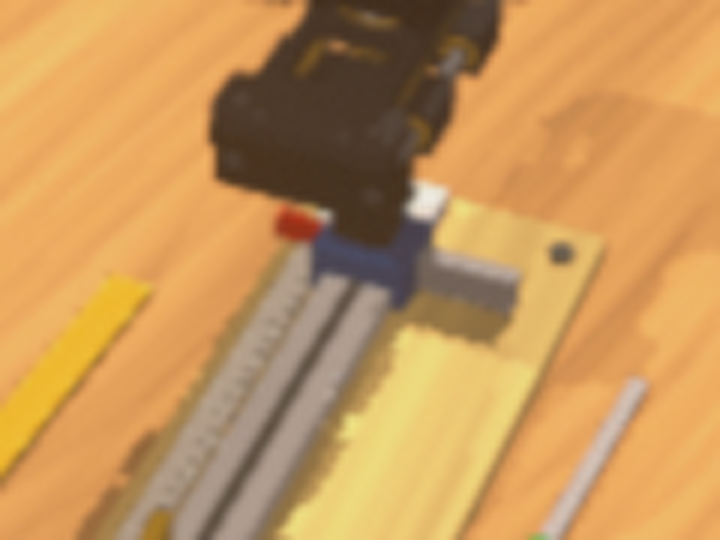

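```bash
python3 - <<'E'
from m import *
im=cv2.imread('pics/w3.png').astype(int); b,g,r=im[...,0],im[...,1],im[...,2]
m=(r>120)&(g<70)&(b<70); m[:200]=0
ys,xs=np.where(m); print(ys.min(),ys.max(),xs.min(),xs.max())
for y in range(ys.min(),ys.max()+1): print(y,xs[ys==y].min(),xs[ys==y].max(),im[y,xs[ys==y].min()-2:xs[ys==y].max()+3,2].tolist())
f['T']=np.load('w3T.npy')
for z in (.024,.026):
  for u in (xs.min()-.5,xs.max()+.5): print(z,toj(onz(f,u,ys.max(),z)))
# fence bar: center u at top, row 200; idx of carriage edges
print('carriage',[toj(onz(f,u,262,.0385)) for u in (287,356)], 'fence',toj(onz(f,320.5,165,.03)))
E
```

```text
346 354 301 311
346 301 311 [180, 139, 139, 142, 142, 143, 141, 144, 143, 143, 144, 142, 133, 136, 172]
347 301 311 [212, 166, 164, 169, 169, 169, 170, 171, 170, 170, 171, 169, 159, 174, 205]
348 301 311 [214, 166, 164, 169, 169, 170, 169, 170, 169, 170, 171, 169, 159, 184, 207]
349 301 311 [214, 167, 164, 169, 169, 170, 170, 170, 171, 170, 172, 169, 160, 186, 210]
350 301 311 [214, 167, 164, 168, 169, 169, 170, 170, 170, 170, 170, 169, 160, 187, 210]
351 301 311 [215, 166, 163, 168, 169, 169, 169, 169, 171, 171, 171, 169, 161, 187, 211]
352 301 311 [216, 165, 162, 169, 169, 169, 170, 170, 169, 170, 170, 169, 161, 187, 211]
353 301 311 [219, 197, 192, 174, 170, 169, 169, 170, 170, 170, 169, 170, 161, 199, 214]
354 302 310 [213, 213, 202, 198, 199, 198, 199, 197, 191, 172, 167, 173, 211]
0.024 [-0.04751239  0.120681  ]
0.024 [-0.04752478  0.11419941]
0.026 [-0.04619669  0.12054665]
0.026 [-0.04620894  0.11413564]
carriage [array([0.01477422, 0.12556561]), array([0.01469973, 0.09086653])] fence [0.06202349 0.10860753]
```

>>> {"op": "apply_moves", "data": {
  "rows": [
    [[0, -0.001, 0.0044, 0, 0, 0, 0], [0, -0.0009, 0.0044, 0, 0, 0, 0], [0, 0, 0, 0, 0, 0, 0], [0, 0, 0, 0, 0, 0, 0]]
  ]
}}

```text
time: 6.85
position: [0.5296, 0.0841, 0.0452]
tool_rot: [[0.204, -0.979, 0.001], [-0.979, -0.204, -0.0], [0.001, -0.001, -1.0]]
contact_force: [2.6, -2.4, -4.4]
width: 0.0203
```

```bash
python3 - <<'E'
from m import *
s=telemetry.get_state(); print(s['position'],toj(s['position']),s['contact_force'],s['time'])
f=grab('wrist','w4')
im=cv2.imread('pics/w4.png').astype(int); b,g,r=im[...,0],im[...,1],im[...,2]
m=(r>120)&(g<70)&(b<70); m[:200]=0
ys,xs=np.where(m); print(ys.min(),ys.max(),xs.min(),xs.max())
print([toj(onz(f,u,ys.max(),.025))[1] for u in (xs.min()-.5,xs.max()+.5)])
bl=(b>r+30)&(b>60); bl[:230]=0;bl[275:]=0;bl[:,:250]=0;bl[:,400:]=0
for y in (250,258,266):
  x=np.where(bl[y])[0]; print(y,x.min(),x.max(),[toj(onz(f,u,y,.0385))[1] for u in (x.min()-.5,x.max()+.5)])
E
```

```text
[0.52963158 0.08406719 0.04524364] [-0.00073154  0.1176083 ] [ 2.57171888 -2.44362154 -4.35650708] 6.85
346 354 316 326
[np.float64(0.12058824877381241), np.float64(0.11414224204211168)]
250 287 355 [np.float64(0.1344628730879722), np.float64(0.10008801535455536)]
258 287 355 [np.float64(0.13457836445126053), np.float64(0.09998526319312023)]
266 287 355 [np.float64(0.1346953316443905), np.float64(0.09988119792958979)]
```

View pics/w4.png

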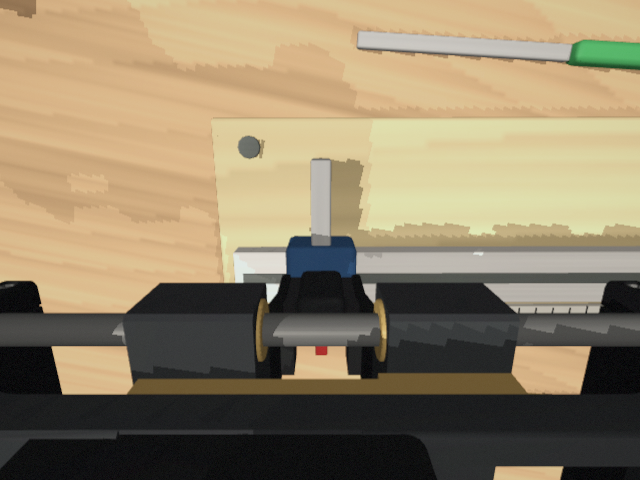

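>>> {"op": "apply_moves", "data": {
  "rows": [
    [[1, 0, 0, 0, 0, 0, 0], [1, 0, 0, 0, 0, 0, 0], [1, 0, 0, 0, 0, 0, 0], [1, 0, 0, 0, 0, 0, 0], [1, 0, 0, 0.04, 0, 0, 0]]
  ]
}}

```text
time: 7.4
position: [0.525, 0.0846, 0.0813]
tool_rot: [[0.204, -0.979, -0.012], [-0.979, -0.204, 0.001], [-0.003, 0.012, -1.0]]
contact_force: [-0.2, 0.2, 0.2]
width: 0.0519
```

>>> {"op": "apply_moves", "data": {
  "rows": [
    [[1, 0, 0, 0.05, 0, 0, 0], [1, -0.01, -0.03, 0.05, 0, 0, 0], [1, -0.02, -0.05, 0.03, 0, 0, 0], [1, -0.02, -0.05, 0, 0, 0, 0], [1, -0.01, -0.05, 0, 0, 0, 0]]
  ]
}}

```text
time: 7.9
position: [0.4747, -0.0774, 0.2032]
tool_rot: [[0.206, -0.978, 0.001], [-0.978, -0.206, -0.0], [0.001, -0.001, -1.0]]
contact_force: [0.8, -0.8, -0.5]
width: 0.0852
```

>>> {"op": "apply_moves", "data": {
  "rows": [
    [[1, 0, -0.02, 0, 0, 0, 0], [1, 0, 0, 0, 0, 0, 0], [1, 0, 0, 0, 0, 0, 0]]
  ]
}}

```text
time: 8.2
position: [0.4757, -0.0967, 0.2018]
tool_rot: [[0.203, -0.979, -0.001], [-0.979, -0.203, 0.001], [-0.001, 0.0, -1.0]]
contact_force: [-0.5, -0.2, 0.6]
width: 0.0869
```

```bash
python3 - <<'E'
from m import *
s=telemetry.get_state(); print(s['position'],s['time'],s['width'])
f=grab('wrist','w5'); np.save('w5T.npy',f['T'])
p=proj(f,[*tow(0,-.13),.0725]);print(p,proj(f,[*tow(-.03,.117),.025]))
E
```

```text
[ 0.47567789 -0.09669197  0.20181751] 8.2 0.08694969457350674
(np.float64(425.66207525473675), np.float64(118.11963481207488)) (np.float64(143.1768933889939), np.float64(156.20813948957635))
```

View pics/w5.png

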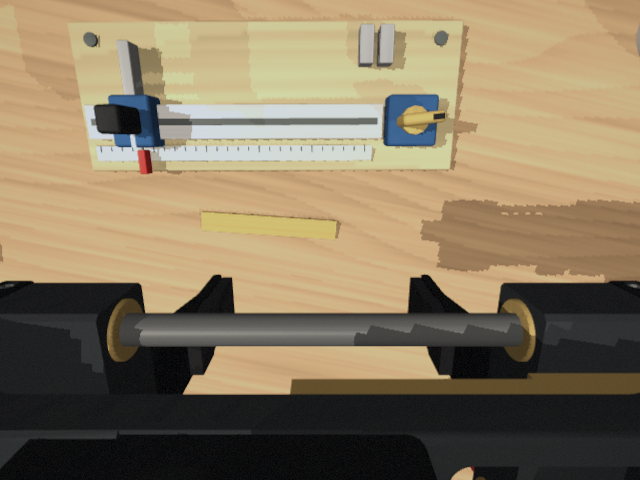

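```bash
python3 - <<'E'
import cv2
a=cv2.imread('pics/w5.png')
x=cv2.resize(a[85:180,75:175],None,fx=4,fy=4,interpolation=cv2.INTER_CUBIC);y=cv2.resize(a[85:180,365:465],None,fx=4,fy=4,interpolation=cv2.INTER_CUBIC)
import numpy as np
cv2.imwrite('pics/w5c.png',np.hstack([x,y]))
E
```

```text
(no output)
```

View pics/w5c.png

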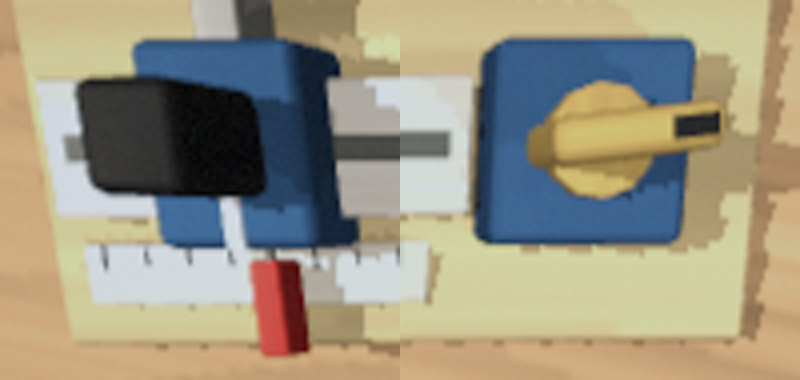

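```bash
python3 - <<'E'
from m import *
f['T']=np.load('w5T.npy')
L=lambda u,v,z:onz(f,75+u/4,85+v/4,z); Rr=lambda u,v,z:onz(f,365+(u-400)/4,85+v/4,z)
print('idx',toj(L(234,243,.0385)),toj(L(229,205,.0385)),'tab',toj(L(277,308,.025)))
a=Rr(555,147,.0725);b=Rr(721,122,.0725);
print('wing',a,b,toj(a),toj(b),np.linalg.norm(b-a),'c',(a+b)/2,toj((a+b)/2),np.degrees(np.arctan2(b[1]-a[1],b[0]-a[0])))
E
```

```text
idx [-0.02041322  0.11774617] [-0.01232582  0.1176747 ] tab [-0.03527416  0.11672255]
wing [ 0.57550708 -0.14206849  0.0725    ] [ 0.58651555 -0.17237016  0.0725    ] [-0.00262594 -0.11312601] [ 0.00187634 -0.14504946] 0.032239374940373544 c [ 0.58101132 -0.15721933  0.0725    ] [-0.0003748  -0.12908773] -70.03412007708602
```

>>> {"op": "apply_moves", "data": {
  "rows": [
    [[0.5, 0.01, -0.005, 0, 0, 0, 0.143], [0.5, 0.01, -0.005, 0, 0, 0, 0.143], [0.5, 0.01, -0.005, 0, 0, 0, 0.143], [0.5, 0.01, -0.005, 0, 0, 0, 0.143], [0.5, 0.01, -0.005, 0, 0, 0, 0.143]]
  ]
}}

```text
time: 8.75
position: [0.5264, -0.1199, 0.2015]
tool_rot: [[0.801, -0.598, -0.001], [-0.598, -0.801, 0.001], [-0.001, -0.0, -1.0]]
contact_force: [1.0, 0.2, -0.3]
width: 0.0556
```

>>> {"op": "apply_moves", "data": {
  "rows": [
    [[0.5, 0.01, -0.007, 0, 0, 0, 0.143], [0.5, 0.01, -0.007, 0, 0, 0, 0.143], [0.5, 0.01, -0.007, 0, 0, 0, 0.143], [0.5, 0.01, -0.007, 0, 0, 0, 0.143], [0.5, 0.01, -0.005, 0, 0, 0, 0.143]]
  ]
}}

```text
time: 9.25
position: [0.5765, -0.153, 0.2014]
tool_rot: [[0.997, 0.073, -0.001], [0.073, -0.997, 0.001], [-0.001, -0.001, -1.0]]
contact_force: [0.2, -0.2, 0.5]
width: 0.0438
```

>>> {"op": "apply_moves", "data": {
  "rows": [
    [[0.5, 0.005, -0.002, -0.03, 0, 0, 0.143], [0.5, 0, 0, -0.03, 0, 0, 0.143], [0.5, 0, 0, -0.03, 0, 0, 0], [0.5, 0, 0, 0, 0, 0, 0], [0.5, 0, 0, 0, 0, 0, 0]]
  ]
}}

```text
time: 9.75
position: [0.5811, -0.1554, 0.1116]
tool_rot: [[0.938, 0.345, -0.001], [0.345, -0.938, 0.001], [-0.001, -0.001, -1.0]]
contact_force: [-0.1, 1.1, 0.1]
width: 0.0435
```

```bash
python3 - <<'E'
from m import *
s=telemetry.get_state(); print(s['position'],s['time'],s['width'],s['q'],np.degrees(np.arctan2(s['tool_rot'][1,0],s['tool_rot'][0,0])))
f=grab('wrist','w6'); np.save('w6T.npy',f['T'])
print(proj(f,[*tow(0,-.13),.0725]))
E
```

```text
[ 0.58110262 -0.15537938  0.11162432] 9.75 0.04354291794849824 [-4.46956191e-01  6.38876321e-01  1.58711187e+00  2.05261030e-04
  9.17279957e-01 -7.99795303e-01] 20.209073491644716
(np.float64(318.94957028042717), np.float64(271.66644261478416))
```

View pics/w6.png

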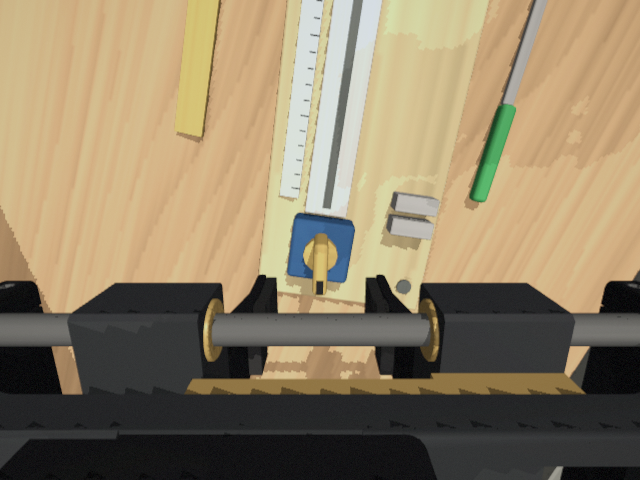

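>>> {"op": "apply_moves", "data": {
  "rows": [
    [[0.5, 0, -0.002, -0.03, 0, 0, 0], [0.5, 0, 0, -0.025, 0, 0, 0], [0.5, 0, 0, -0.009, 0, 0, 0], [0.5, 0, 0, 0, 0, 0, 0], [0.5, 0, 0, 0, 0, 0, 0]]
  ]
}}

```text
time: 10.3
position: [0.5823, -0.1593, 0.0494]
tool_rot: [[0.939, 0.344, 0.002], [0.344, -0.939, -0.001], [0.002, 0.002, -1.0]]
contact_force: [0.1, -0.2, 1.0]
width: 0.0435
```

>>> {"op": "apply_moves", "data": {
  "rows": [
    [[0, 0, 0, 0, 0, 0, 0], [0, 0, 0, 0, 0, 0, 0], [0, 0, 0, 0, 0, 0, 0], [0, 0, 0, 0, 0, 0, 0], [0, 0, 0, 0, 0, 0, 0]]
  ],
  "force": 25
}}

```text
time: 10.8
position: [0.5812, -0.159, 0.048]
tool_rot: [[0.939, 0.344, 0.0], [0.344, -0.939, -0.0], [0.0, 0.0, -1.0]]
contact_force: [0.6, 0.0, -0.5]
width: 0.0114
```

>>> {"op": "apply_moves", "data": {
  "rows": [
    [[0, 0, 0, 0, 0, 0, 0], [0, 0, 0, 0, 0, 0, 0]]
  ]
}}

```text
time: 11.0
position: [0.5817, -0.1589, 0.048]
tool_rot: [[0.939, 0.344, 0.001], [0.344, -0.939, -0.0], [0.001, 0.0, -1.0]]
contact_force: [1.8, 1.0, 0.5]
width: 0.0085
```

```bash
cat > st.py <<'E'
from h import *
s=telemetry.get_state(); print(s['position'].round(4),s['time'],round(s['width'],4),'q6',s['q'][5].round(3),'yaw',np.degrees(np.arctan2(s['tool_rot'][1,0],s['tool_rot'][0,0])).round(2),'F',s['contact_force'].round(2),'M',s['ft_torque'].round(3))
E
python3 st.py
```

```text
[ 0.5817 -0.1589  0.048 ] 11.0 0.0085 q6 -0.803 yaw 20.1 F [1.8  1.04 0.45] M [ 0.233 -0.414  0.004]
```

>>> {"op": "apply_moves", "data": {
  "rows": [
    [[0, 0, 0, 0, 0, 0, -0.12], [0, 0, 0, 0, 0, 0, -0.12], [0, 0, 0, 0, 0, 0, -0.12], [0, 0, 0, 0, 0, 0, -0.12], [0, 0, 0, 0, 0, 0, -0.12]]
  ]
}}

```text
time: 11.5
position: [0.5809, -0.1589, 0.048]
tool_rot: [[0.968, -0.251, -0.0], [-0.251, -0.968, -0.0], [-0.0, 0.0, -1.0]]
contact_force: [0.4, 0.5, 1.0]
width: 0.0089
```

```bash
python3 st.py
```

```text
[ 0.5809 -0.1589  0.048 ] 11.5 0.0089 q6 -0.199 yaw -14.52 F [0.42 0.54 1.05] M [ 0.072 -0.106  0.039]
```

>>> {"op": "apply_moves", "data": {
  "rows": [
    [[0, 0, 0, 0, 0, 0, -0.12], [0, 0, 0, 0, 0, 0, -0.12], [0, 0, 0, 0, 0, 0, -0.12], [0, 0, 0, 0, 0, 0, -0.12]]
  ]
}}

```text
time: 11.9
position: [0.5804, -0.1586, 0.048]
tool_rot: [[0.743, -0.669, -0.002], [-0.669, -0.743, 0.001], [-0.002, 0.001, -1.0]]
contact_force: [-0.6, 1.9, 1.8]
width: 0.0092
```

```bash
python3 st.py
```

```text
[ 0.5804 -0.1586  0.048 ] 11.9 0.0092 q6 0.281 yaw -42.02 F [-0.65  1.89  1.81] M [0.236 0.158 0.069]
```

>>> {"op": "apply_moves", "data": {
  "rows": [
    [[0, 0, 0, 0, 0, 0, -0.12], [0, 0, 0, 0, 0, 0, -0.12], [0, 0, 0, 0, 0, 0, -0.12]]
  ]
}}

```text
time: 12.2
position: [0.5801, -0.1582, 0.048]
tool_rot: [[0.459, -0.888, -0.002], [-0.888, -0.459, 0.001], [-0.002, 0.001, -1.0]]
contact_force: [-0.8, 2.1, 3.2]
width: 0.0089
```

```bash
python3 st.py
```

```text
[ 0.5801 -0.1582  0.048 ] 12.2 0.0089 q6 0.641 yaw -62.65 F [-0.79  2.12  3.2 ] M [0.334 0.165 0.047]
```

>>> {"op": "apply_moves", "data": {
  "rows": [
    [[0, 0, 0, 0, 0, 0, -0.12], [0, 0, 0, 0, 0, 0, -0.12], [0, 0, 0, 0, 0, 0, -0.12]]
  ]
}}

```text
time: 12.5
position: [0.5794, -0.1583, 0.048]
tool_rot: [[0.121, -0.993, -0.004], [-0.993, -0.121, 0.0], [-0.001, 0.004, -1.0]]
contact_force: [-4.7, 0.5, 3.8]
width: 0.0118
```

```bash
python3 st.py
```

```text
[ 0.5794 -0.1583  0.048 ] 12.5 0.0118 q6 0.999 yaw -83.05 F [-4.71  0.53  3.82] M [0.095 0.719 0.805]
```

>>> {"op": "apply_moves", "data": {
  "rows": [
    [[0, 0, 0, 0, 0, 0, 0], [0, 0, 0, 0, 0, 0, 0], [0, 0, 0, 0, 0, 0, 0.07], [0, 0, 0, 0, 0, 0, 0]]
  ]
}}

```text
time: 12.9
position: [0.5793, -0.1583, 0.048]
tool_rot: [[0.196, -0.981, -0.004], [-0.981, -0.196, 0.001], [-0.002, 0.004, -1.0]]
contact_force: [-3.9, 2.5, 5.4]
width: 0.0106
```

```bash
python3 st.py
```

```text
[ 0.5793 -0.1583  0.048 ] 12.9 0.0106 q6 0.922 yaw -78.71 F [-3.92  2.52  5.36] M [0.234 0.656 0.37 ]
```

>>> {"op": "apply_moves", "data": {
  "rows": [
    [[0, 0, 0, 0, 0, 0, 0.05], [0, 0, 0, 0, 0, 0, 0]]
  ]
}}

```text
time: 13.1
position: [0.5794, -0.1583, 0.0479]
tool_rot: [[0.243, -0.97, -0.004], [-0.97, -0.243, 0.001], [-0.002, 0.003, -1.0]]
contact_force: [-3.6, 0.9, 6.2]
width: 0.0103
```

```bash
python3 st.py
```

```text
[ 0.5794 -0.1583  0.0479] 13.1 0.0103 q6 0.873 yaw -75.91 F [-3.62  0.88  6.19] M [0.289 0.634 0.286]
```

>>> {"op": "apply_moves", "data": {
  "rows": [
    [[0, 0, 0, 0, 0, 0, 0.05], [0, 0, 0, 0, 0, 0, 0]]
  ]
}}

```text
time: 13.3
position: [0.5797, -0.1582, 0.0479]
tool_rot: [[0.29, -0.957, -0.003], [-0.957, -0.29, 0.002], [-0.002, 0.003, -1.0]]
contact_force: [-3.9, 2.2, 5.8]
width: 0.0091
```

```bash
python3 st.py; python3 - <<'E'
from m import *
f=grab('wrist','w7');grab('side','s7')
a=cv2.imread('pics/s7.png')[215:345,255:395]; cv2.imwrite('pics/s7c.png',cv2.resize(a,None,fx=5,fy=4.5,interpolation=cv2.INTER_CUBIC))
E
```

```text
[ 0.5797 -0.1582  0.0479] 13.3 0.0091 q6 0.824 yaw -73.12 F [-3.94  2.16  5.79] M [0.441 0.556 0.276]
```

View pics/w7.png

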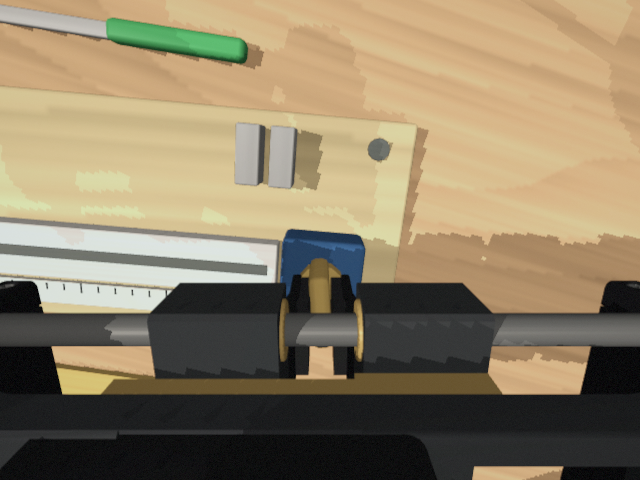

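View pics/s7c.png

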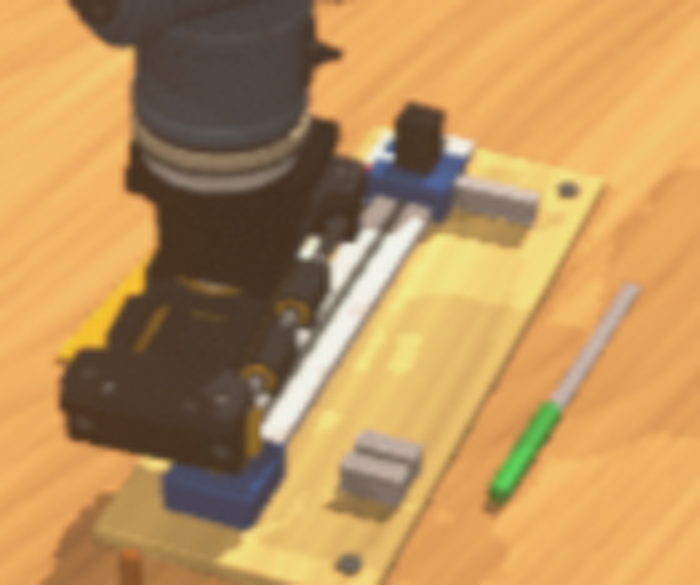

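>>> {"op": "apply_moves", "data": {
  "rows": [
    [[0, 0, 0, 0, 0, 0, 0.03], [0, 0, 0, 0, 0, 0, 0]]
  ]
}}

```text
time: 13.6
position: [0.5799, -0.1581, 0.0479]
tool_rot: [[0.318, -0.948, -0.003], [-0.948, -0.318, 0.002], [-0.002, 0.002, -1.0]]
contact_force: [-2.9, 3.2, 5.5]
width: 0.0088
```

```bash
python3 st.py
```

```text
[ 0.5799 -0.1581  0.0479] 13.6 0.0088 q6 0.795 yaw -71.46 F [-2.89  3.16  5.51] M [0.443 0.541 0.185]
```

>>> {"op": "apply_moves", "data": {
  "rows": [
    [[0, 0, 0, 0, 0, 0, 0.03], [0, 0, 0, 0, 0, 0, 0]]
  ]
}}

```text
time: 13.8
position: [0.5799, -0.1581, 0.0479]
tool_rot: [[0.346, -0.938, -0.003], [-0.938, -0.346, 0.002], [-0.003, 0.002, -1.0]]
contact_force: [-3.6, 3.3, 4.9]
width: 0.0087
```

```bash
python3 st.py
```

```text
[ 0.5799 -0.1581  0.0479] 13.8 0.0087 q6 0.765 yaw -69.79 F [-3.55  3.32  4.86] M [0.427 0.455 0.051]
```

>>> {"op": "apply_moves", "data": {
  "rows": [
    [[0, 0, 0, 0, 0, 0, 0.12], [0, 0, 0, 0, 0, 0, 0.12], [0, 0, 0, 0, 0, 0, 0.12], [0, 0, 0, 0, 0, 0, 0.12], [0, 0, 0, 0, 0, 0, 0.12]]
  ]
}}

```text
time: 14.3
position: [0.5805, -0.1588, 0.0479]
tool_rot: [[0.817, -0.576, -0.001], [-0.576, -0.817, 0.001], [-0.001, 0.0, -1.0]]
contact_force: [-1.4, 1.4, 3.9]
width: 0.009
```

```bash
python3 st.py
```

```text
[ 0.5805 -0.1588  0.0479] 14.3 0.009 q6 0.161 yaw -35.17 F [-1.43  1.41  3.95] M [ 0.074  0.366 -0.019]
```

>>> {"op": "apply_moves", "data": {
  "rows": [
    [[0, 0, 0, 0, 0, 0, 0.12], [0, 0, 0, 0, 0, 0, 0.12], [0, 0, 0, 0, 0, 0, 0.12], [0, 0, 0, 0, 0, 0, 0.12], [0, 0, 0, 0, 0, 0, 0.12]]
  ]
}}

```text
time: 14.8
position: [0.5813, -0.1591, 0.048]
tool_rot: [[1.0, -0.014, 0.001], [-0.014, -1.0, 0.0], [0.001, -0.0, -1.0]]
contact_force: [-1.3, 0.4, 3.5]
width: 0.0085
```

>>> {"op": "apply_moves", "data": {
  "rows": [
    [[0, 0, 0, 0, 0, 0, 0.12], [0, 0, 0, 0, 0, 0, 0.12], [0, 0, 0, 0, 0, 0, 0.12], [0, 0, 0, 0, 0, 0, 0.03], [0, 0, 0, 0, 0, 0, 0]]
  ]
}}

```text
time: 15.3
position: [0.5818, -0.159, 0.048]
tool_rot: [[0.932, 0.361, 0.002], [0.361, -0.932, -0.0], [0.001, 0.001, -1.0]]
contact_force: [1.1, 1.3, 2.3]
width: 0.009
```

```bash
python3 st.py; python3 - <<'E'
from m import *
f=grab('wrist','w8');grab('side','s8');grab('top','t8')
a=cv2.imread('pics/s8.png')[215:345,255:395]; a=cv2.resize(a,None,fx=4,fy=4,interpolation=cv2.INTER_CUBIC)
cv2.imwrite('pics/s8c.png',a)
E
```

```text
[ 0.5818 -0.159   0.048 ] 15.3 0.009 q6 -0.822 yaw 21.17 F [1.15 1.32 2.26] M [ 0.358 -0.288  0.021]
```

View pics/w8.png

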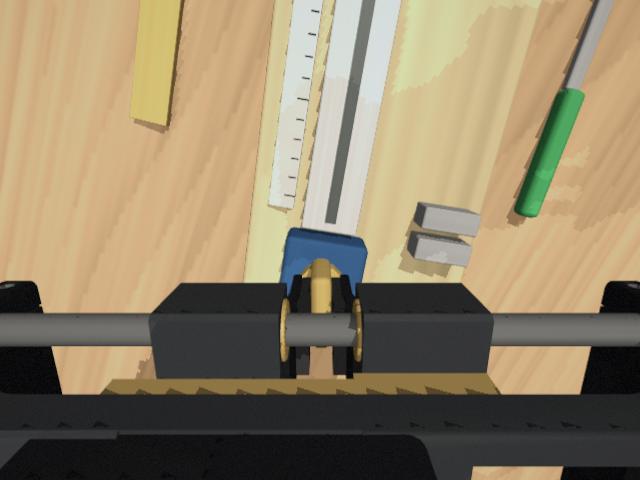

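View pics/s8c.png

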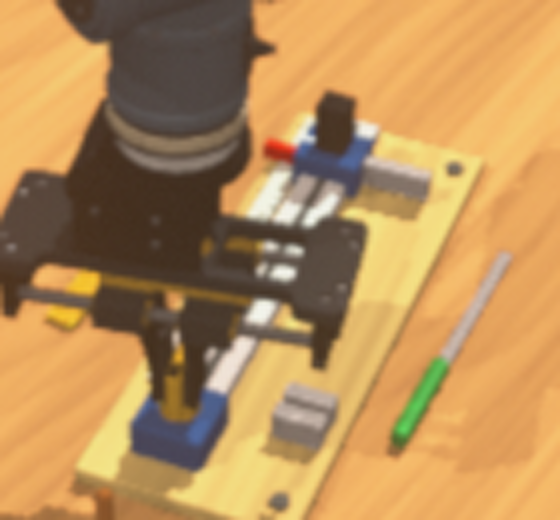

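View pics/t8.png

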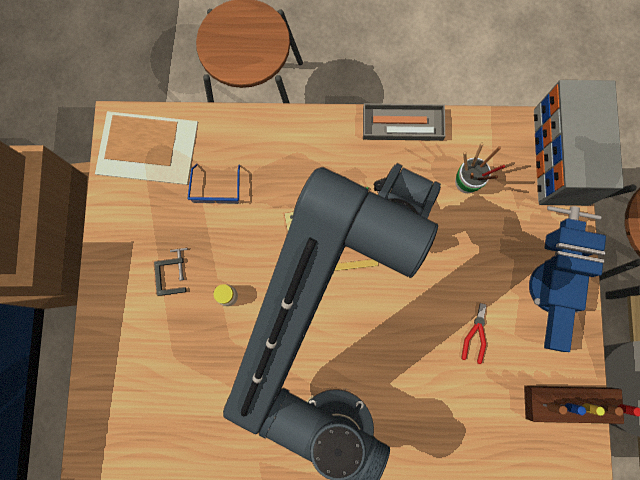

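```bash
python3 -c "
from rig import hand_in
print(hand_in())"; python3 st.py
```

```text
the job is handed in; nothing more can be done
None
the job is handed in; nothing more can be done
```

I slid the stop to the red marker, seated the thumbscrew clockwise and backed it off a quarter turn. I handed the job in at about 15.5 s of the 69 s, with the fingers still holding the wing.

- **Stop:** two wrist-camera checks put the index line about 0.1 mm and 1 mm from the tab's centre along the rail, against a 5 mm limit. The last side picture shows it still at the tab.
- **Seating:** the torque rose to about 0.8 N m against the 0.05 N m running friction, so it hit its hard stop. The wing twisted in the pads there. As I eased back, the torque fell to near zero at a tool angle of about −69°, which I took as the seat.
- **Back-off:** the tool finished at +21.2°, about 90° from that seat. The opening was 9.0 mm, equal to the wing's thickness, with the grip set to 25 N and the wing flat between the pads.
- **Loose things:** none looked moved in the last pictures. I did not measure them, and the arm hid part of the top view.

The quarter turn is worked out from the tool angle and torque; the black dash was hidden by the gripper, so I could not check it by camera. A state reading I tried after handing in was refused, so there is no check from after that moment.

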